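# Switch the ball sorter to the blue tray

### The arm

A 7-joint arm with a two-finger parallel gripper is mounted at the origin on the work surface. World frame = base frame: x ahead of the robot, y to its left, z up, the work surface at z = 0. Lengths are in m, angles in rad, forces in N, time in s.
With the tool pointing down it reaches from about 0.4 to 0.85 m from the base axis. Payload 10.4 kg.
Tool frame: the origin (TCP) lies midway between the tips of the shut fingers; the grasp point (between the pads) lies 19 mm behind it; z points along the fingers, y is the line along which they close (so a half turn about z gives the same grasp; the last joint's range is limited). The gripper opens to 85 mm and grips with 20 to 120 N. Pads are 22 mm wide; open, the fingers measure 114 mm over their backs; the gripper's body (76 mm by 85 mm) begins 54 mm behind the grasp point. The pads swing forward as they close: fully open they stand 13 mm farther back than shut.
Start: joints at [-1.278, 0.332, -0.065, 1.46, 0.022, 1.35, -0.088], TCP at [0.194, 0.594, 0.231] pointing down, gripper open.
Joint ranges: [-2.6, 2.6], [-0.5, 2.12], [-1.47, 1.34], [0.16, 2.42], [-1.27, 4.41], [0.06, 2.06], [-2.6, 2.6]. Speed limits (rad/s): [2.22, 2.22, 2.79, 2.79, 3.14, 3.14, 3.14].

### API

Orientations are given as a unit quaternion [x, y, z, w].
In Python, from workcell import get_obs, camera, camera_params, hand_in gives the robot as it stands.
- The arm moves only by the tool carry_out, never from a script. Its argument "commands" is a list that holds one entry, the list of rows, each a list of 6 numbers: the shift along the tool's x, y, z in units of 40 mm (1.0 is 40 mm), then the turn, a rotation vector about the tool's x, y, z in units of 6 degrees (1.0 is 6 degrees). In form: [[[x, y, z, ax, ay, az], ...]]. A call has 1 to 20 rows; each row shifts and turns the commanded pose from where the row before left it, along the tool's axes as they then stand; what a row does not reach is not made up. A row lasts 1/12 s, in which the tool goes at most 41.7 mm and 7.16 degrees, less where a joint would pass 70% of its speed; a pose out of reach is approached as far as the arm can. A call is refused whole if a number of a shift passes 1 or a number of a turn 1, either way. A call with a gripper value outside its range is refused whole. "hand" is the closure, from -1 (fully open) to 1 (shut), set as the call begins (left out, the last holds). The fingers move at their own pace and stop on an object; "force" is the grip in N (left out, the last holds). Time passes only in rows, so rows that do not move let the fingers close. It gives the time, the measured TCP pose, the force, the opening and the grip force at its end, in the units of the state.
- get_obs(): the state, without advancing time (a new reading comes with each control period).
- camera(name): name is "side" or "top"; returns the picture (384x512x3 uint8, red, green, blue); there is no depth.
- camera_params(name): a dict with "mtx" (3x3 intrinsics, pixels), "R" (3x3) and "t" (3): a world point X has camera coordinates R X + t. Camera axes: x right, y down, z forward; pixel columns grow to the right and rows downward; lengths in m; the calibration is good to about 2 mm. A picture is of the moment at which its call begins. camera_params takes no time and is no camera call.
- hand_in(): hands the job in; it is judged then, once.
The state is a dict: "clock": time; "joint_pos": joint angles; "joint_velocities": joint speeds; "tau": joint torques, N m; "position": TCP position; "ee_rot": TCP orientation; "ft_force": force on the tool from outside, world axes, zero at the start; "torque": the same for the moment, N m; "grip_width": opening from 0.0 (shut) to 1.0 (fully open); "grasp_force": force on a finger pad.
Only numpy, scipy, OpenCV 4.12 (cv2) and the standard library are available. Lean on these libraries where they do the work, as an engineer would, in place of code of your own. Each camera call takes 0.05 s, during which the arm holds its last target. There are 200 camera calls.

### The job

Press the raised end of the sorter's seesaw gate down with a fingertip until the gate has rocked fully over, then push the red stop sideways until it is fully open, so that the three steel balls run down the other chute into the blue tray, and wait until they lie still. Only press and push: do not touch or lift the balls, keep the brass balls in the orange tray, and leave the things standing around undisturbed.

Things in the scene. Friction and masses are not known exactly. Their poses are not given: they have to be found in the camera images.
- sorter: Ball sorter, fixed: plywood base 630 mm wide along its y, 120 mm deep, 12 mm thick. Origin on the table under the gate's pivot; x points away from the robot (within 25 degrees) to the feed channel, y to the left, z up. Its green seesaw gate is a trough along y, 240 mm long, 60 mm wide, pivot 100 mm high at x 0, y 0. Sloping chutes under its ends (under 100 mm high) lead to the trays.
- channel_mouth (a point): Floor of the aluminium feed channel at its mouth, 140 mm high above the gate's far edge. The channel runs from here 189 mm along the sorter's +x, rising 23 mm, 41 mm wide outside with walls 22 mm higher than its floor. Opposite the mouth, on the robot's side of the gate (sorter x -26 to -44 mm, y -35 to 35 mm), stands a post with a clear backstop, 180 mm high.
- gate (a joint): Angle of the seesaw gate (rad), -0.22 to 0.22 between solid stops. Negative: its left (+y) end is down, to the orange tray; positive: its right (-y) end is down, to the blue tray. It starts left end down, between -0.22 and -0.14. It turns stiffly (about 0.5 N at a pad) and stays where it is left.
- pad_right (a point): Centre of the top face of the yellow finger pad at the gate's raised right end: 42 mm (x) by 40 mm (y), 5 mm thick, on the robot's side of the trough (sorter x -51 mm, y -100 mm), flush with the trough's wall tops. About 136 to 143 mm high at the start, about 100 mm when the gate is fully over. Frame tilts with the gate.
- pad_left (a point): Centre of the top face of the same yellow pad at the gate's left end.
- stop (a joint): Travel of the channel's stop (m): 0 shut (starts within 0.003), 0.042 fully open. A steel blade across the channel with a red upright paddle on top; it slides towards the sorter's -y (the robot's right), takes about 1.5 N and stays where it is left. The balls roll out from about 0.026.
- stop_paddle (a point): Point inside the red paddle, mid width and mid thickness, 19 mm below its top. The paddle is 26 mm along the sorter's x, 8 mm thick along y, 48 mm tall (176 to 224 mm above the table), flat faces to +y and -y. The channel's walls reach 168 mm beside it, the waiting balls (beyond it in x) 177 mm.
- tray_blue: Blue tray at the right (-y) end of the sorter, fixed, 110 x 110 mm outside, walls 4 mm and 55 mm high (20 mm on the side of the chute). Origin at the centre of its underside, axes as the sorter's.
- tray_orange: Orange tray at the left (+y) end, same size and axes.
- steel_1: Steel bearing ball 1 of 3, 24 mm across, about 57 g, waiting in the feed channel behind the stop (1 is nearest the stop). Origin at its centre.
- steel_2: Steel bearing ball 2 of 3, 24 mm across, about 57 g, waiting in the feed channel behind the stop (1 is nearest the stop). Origin at its centre.
- steel_3: Steel bearing ball 3 of 3, 24 mm across, about 57 g, waiting in the feed channel behind the stop (1 is nearest the stop). Origin at its centre.
- brass_1: Brass ball, 24 mm across, lying in the orange tray. Origin at its centre.
- brass_2: Brass ball, 24 mm across, lying in the orange tray. Origin at its centre.
- oil_bottle: Bystander: white oil bottle, 40 mm across, 105 mm tall, on the table near the sorter, loose. Origin at the centre of its underside.
- screw_jar: Bystander: glass jar with a steel lid, 48 mm across, 60 mm tall, on the table near the sorter, loose. Origin at the centre of its underside.
- gauge_block: Bystander: dark steel block, 30 x 45 x 50 mm, on the table near the sorter, loose. Origin at the centre of its underside.
- screwdriver: Bystander: screwdriver with a red handle, 170 mm long, lying on the mat, on the table near the sorter, loose. Origin at the centre of its underside.
- wrench: Bystander: steel wrench, 160 mm long, lying on the mat, on the table near the sorter, loose. Origin at the centre of its underside.
- tape_roll: Bystander: red roll of tape lying flat, 80 mm across, 20 mm high, on the table near the sorter, loose. Origin at the centre of its underside.

How it is judged:
On the way, in this order (a step that is already met when the one before it is completed fails the run):
1. the gate is rocked fully over, its right end down, while the stop is still shut (value of joint gate above 0.17 rad and value of joint stop below 0.02 m), for 0.2 s.
2. the stop is pushed open (value of joint stop above 0.032 m), for 0.1 s.
3. the three steel balls are in the blue tray (x of steel_1 in the frame of tray_blue between -0.05 and 0.05 m and y of steel_1 in the frame of tray_blue between -0.05 and 0.05 m and z of each of steel_1, steel_2, steel_3 in the frame of tray_blue below 0.03 m and x of steel_2 in the frame of tray_blue between -0.05 and 0.05 m and y of steel_2 in the frame of tray_blue between -0.05 and 0.05 m and x of steel_3 in the frame of tray_blue between -0.05 and 0.05 m and y of steel_3 in the frame of tray_blue between -0.05 and 0.05 m), for 0.2 s.
At the end, for the whole second after the job is handed in: The gate stands beyond 0.17 rad (right end down), the stop is open by more than 32 mm, all three steel balls lie at rest on the floor of the blue tray and both brass balls on the floor of the orange tray (slower than 0.05 m/s) (all of step 3 and value of joint gate above 0.17 rad and value of joint stop above 0.032 m and x of brass_1 in the frame of tray_orange between -0.05 and 0.05 m and y of brass_1 in the frame of tray_orange between -0.05 and 0.05 m and z of each of brass_1, brass_2 in the frame of tray_orange below 0.03 m and x of brass_2 in the frame of tray_orange between -0.05 and 0.05 m and y of brass_2 in the frame of tray_orange between -0.05 and 0.05 m and linear speed of each of steel_1, steel_2, steel_3, brass_1, brass_2 below 0.05 m/s); the robot touches nothing.
It fails at once if the fingers touch a ball (more than 0.3 N) (contact force between the fingers and steel_1 above 0.3 N or contact force between the fingers and steel_2 above 0.3 N or contact force between the fingers and steel_3 above 0.3 N or contact force between the fingers and brass_1 above 0.3 N or contact force between the fingers and brass_2 above 0.3 N).
It fails at once if a ball is lifted (height (world z) of any of steel_1, steel_2, steel_3 above 0.195 m or height (world z) of any of brass_1, brass_2 above 0.08 m).
It fails at once if a bystander is moved more than 20 mm (distance of any of oil_bottle, screw_jar, gauge_block, screwdriver, wrench, tape_roll from where it was at the start of the episode above 0.02 m).
It also fails if it takes over 40 s, if anything falls off the work surface, if the arm or the gripper's body presses on something with over 40 N, if the wrist force passes 120 N, or if a joint passes its speed limit or range.

## Working session

There is one attempt and no reset: what is moved stays moved. The work goes in short steps, Python scripts to look and compute and a tool call to move; the robot and the scene stay as the last step left them, time stands still between calls to the robot, and variables do not carry over. Pictures are saved under pics/ and viewed, at most 10 in all, crops included, and the job is handed in when it is done.

Besides the shell and the picture viewer there is one more tool, called after ">>>" as name([rows], argument=value, ...), one row to a line, values as JSON. carry_out: Moves the arm, as the interface text tells. Its arguments: {"type":"object","properties":{"commands":{"type":"array"},"hand":{"type":"number"},"force":{"type":"number"}},"required":["commands"]}

```bash
mkdir -p pics
python3 - <<'E'
from workcell import *
import cv2
for n in("side","top"):
    im=camera(n); cv2.imwrite(f"pics/{n}0.png",cv2.resize(im[:,:,::-1],(800,600),interpolation=cv2.INTER_CUBIC))
    p=camera_params(n); print(n,p["mtx"],p["R"],p["t"])
o=get_obs(); print(o["clock"],o["position"],o["ee_rot"],o["grip_width"])
E
```

```text
side [[394.74157765   0.         257.88085908]
 [  0.         394.74157765 191.36078928]
 [  0.           0.           1.        ]] [[ 0.99905228 -0.04304209 -0.00647448]
 [-0.03030504 -0.58107603 -0.81328485]
 [ 0.03124331  0.81271029 -0.58182973]] [-0.54796435  0.18099732  1.10941046]
top [[403.20571827   0.         250.84272894]
 [  0.         403.20571827 188.10919199]
 [  0.           0.           1.        ]] [[ 0.00458777 -0.99994099 -0.00984755]
 [-0.9801115  -0.00254261 -0.1984313 ]
 [ 0.19839455  0.01056206 -0.98006533]] [0.07833575 0.58355457 0.95311668]
0.1 [0.19400587 0.59378422 0.23061102] [ 1.57253125e-01  9.87558131e-01 -6.20575041e-04 -8.19635783e-05] 1.0058430873637587
```

View pics/side0.png

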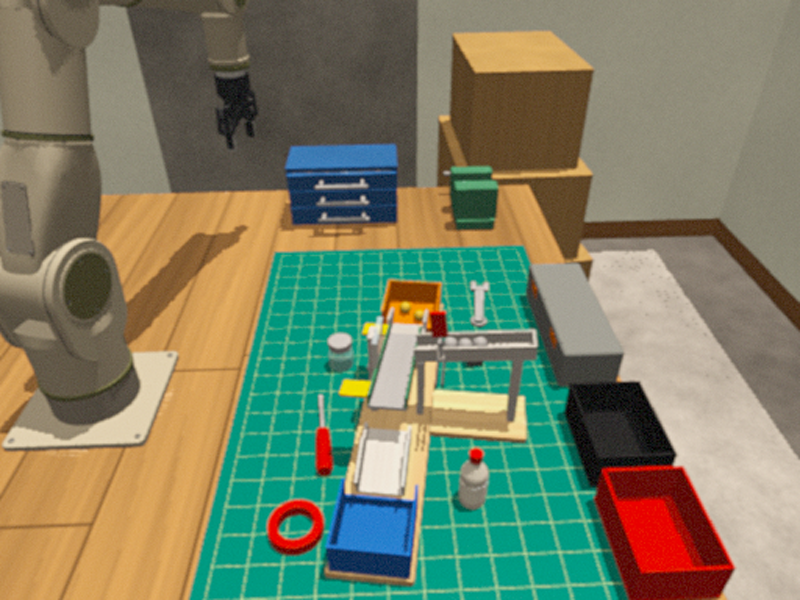

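View pics/top0.png

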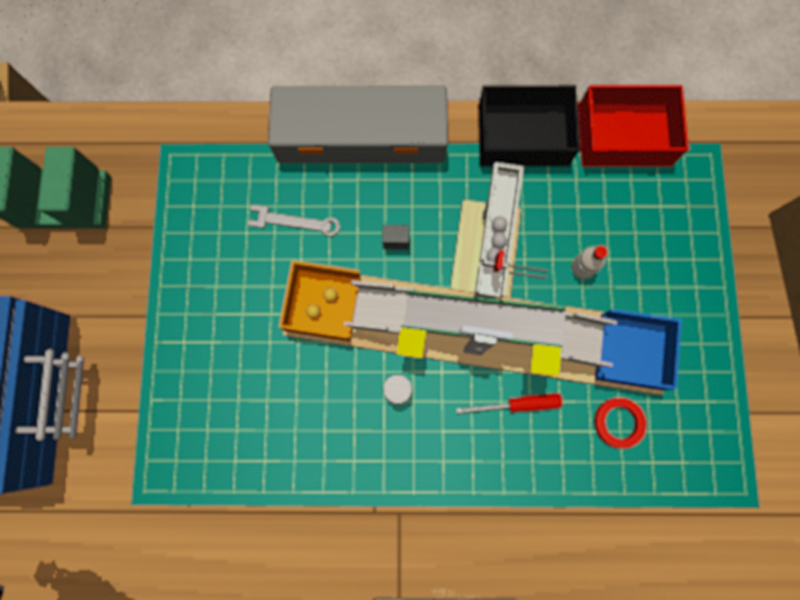

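The side view shows the right pad at about (355,388) and the red paddle at (438,324). In the top view the right pad is at (546,360), the left pad at (411,343) and the paddle at (499,260). The arm is well clear on the left.

```bash
cat > h.py <<'E'
import numpy as np, cv2
from workcell import *
def ray(n,uv):
    p=camera_params(n); R,t=np.array(p["R"]),np.array(p["t"])
    d=R.T@np.linalg.inv(p["mtx"])@[uv[0],uv[1],1]; return -R.T@t,d
def onz(n,uv,z):
    c,d=ray(n,uv); return c+d*(z-c[2])/d[2]
def tri(a,b):
    (c1,d1),(c2,d2)=ray("side",a),ray("top",b)
    s=np.linalg.lstsq(np.c_[d1,-d2],c2-c1,rcond=None)[0]
    p,q=c1+s[0]*d1,c2+s[1]*d2
    return (p+q)/2,np.linalg.norm(p-q)
def proj(n,X):
    p=camera_params(n); v=p["mtx"]@(p["R"]@np.array(X)+p["t"]); return v[:2]/v[2]
def blobs(n,kind,box,amin=8):
    "box in 800x600 coordinates; returns area, centroid and bounding box in camera pixels"
    im=camera(n); h=cv2.cvtColor(im,cv2.COLOR_RGB2HSV); H,S,V=cv2.split(h)
    m=((H>24)&(H<34)&(S>180)&(V>120)) if kind=="y" else (((H<8)|(H>172))&(S>150)&(V>70))
    k=np.zeros_like(m); x0,y0,x1,y1=(np.array(box)/1.5625).astype(int); k[y0:y1,x0:x1]=1
    _,_,st,c=cv2.connectedComponentsWithStats((m&k).astype(np.uint8))
    return [(st[i][4],c[i].round(1),st[i][:4]) for i in range(1,len(c)) if st[i][4]>=amin]
E
python3 - <<'E'
from h import *
np.set_printoptions(precision=4,suppress=True)
ys=blobs("side","y",(330,310,400,410)); yt=blobs("top","y",(380,320,580,390))
rs=blobs("side","r",(420,300,460,350)); rt=blobs("top","r",(480,235,520,285))
for b in (ys,yt,rs,rt): print(b)
yt.sort(key=lambda b:b[1][0])
pl,pr=yt[0][1],yt[-1][1]
PR=onz("top",pr+.5*0,.14); PL=onz("top",pl,.08-.02+.0)
ys.sort(key=lambda b:b[1][1])
print("R tri",tri(ys[-1][1],pr),"plane",PR); print("L tri",tri(ys[0][1],pl))
print("paddle",tri(rs[0][1],rt[0][1]))
# brass/base: tray corners for yaw (top): outer rims z .055
for q in((283,330),(293,263),(678,388),(680,318)): print(q,onz("top",np.array(q)/1.5625,.055))
E
```

```text
[(np.int32(22), array([234.3, 209.7]), array([232, 207,   7,   7], dtype=int32)), (np.int32(15), array([245.8, 210.2]), array([245, 208,   3,   6], dtype=int32)), (np.int32(171), array([226.9, 248.2]), array([217, 243,  20,  11], dtype=int32))]
[(np.int32(288), array([263. , 218.9]), array([254, 210,  19,  19], dtype=int32)), (np.int32(327), array([348.9, 230.1]), array([340, 221,  19,  19], dtype=int32))]
[(np.int32(137), array([280.4, 206.9]), array([276, 199,  10,  17], dtype=int32))]
[(np.int32(48), array([319.2, 166.3]), array([317, 160,   5,  13], dtype=int32))]
R tri (array([ 0.4706, -0.1413,  0.1419]), np.float64(0.0002620799516004971)) plane [ 0.471  -0.1417  0.14  ]
L tri (array([0.4925, 0.0501, 0.1073]), np.float64(0.014473165880033311))
paddle (array([ 0.6019, -0.0689,  0.2034]), np.float64(0.0012570694338710849))
(283, 330) [0.5248 0.2542 0.055 ]
(293, 263) [0.6351 0.2421 0.055 ]
(678, 388) [ 0.4356 -0.366   0.055 ]
(680, 318) [ 0.5461 -0.3786  0.055 ]
```

Right pad at (0.471, -0.141, 0.142) agrees with its given height, and the paddle is at (0.602, -0.069, 0.203). The tray edges put the sorter's yaw at about -8°. I'll close the hand, align it and go around.

>>> carry_out([
  [[0, 0, -0.5, 0, 0, -0.85], [0, 0, -0.5, 0, 0, -0.85], [-0.62, -0.53, 0, 0, 0, 0], [-0.62, -0.53, 0, 0, 0, 0], [-0.62, -0.53, 0, 0, 0, 0], [-0.62, -0.53, 0, 0, 0, 0], [-0.62, -0.53, 0, 0, 0, 0], [-0.62, -0.53, 0, 0, 0, 0], [-0.62, -0.53, 0, 0, 0, 0], [-0.62, -0.53, 0, 0, 0, 0], [-0.62, -0.53, 0, 0, 0, 0], [-0.62, -0.53, 0, 0, 0, 0], [-0.62, -0.53, 0, 0, 0, 0], [-0.62, -0.53, 0, 0, 0, 0], [0, 0, 0, 0, 0, 0], [0, 0, 0, 0, 0, 0]],
], hand=1, force=40)

```text
clock: 1.63
position: [0.4552, 0.2995, 0.2713]
ee_rot: [0.071, 0.997, -0.0, 0.0]
ft_force: [-0.1, 0.5, -0.6]
grip_width: 0.002
grasp_force: 0.0
```

```bash
cat >> h.py <<'E'
from scipy.spatial.transform import Rotation
def units(target):
    o=get_obs(); R=Rotation.from_quat(o["ee_rot"]).as_matrix()
    return R.T@(np.array(target)-o["position"])/.04
E
python3 - <<'E'
from h import *
o=get_obs(); print(o["clock"],o["position"],Rotation.from_quat(o["ee_rot"]).as_matrix().round(3),o["grip_width"],o["ft_force"])
print(units([.467,-.149,.21]))
E
```

```text
1.6333 [0.45516361 0.29945844 0.27133882] [[-0.99   0.141  0.   ]
 [ 0.141  0.99  -0.   ]
 [-0.    -0.    -1.   ]] 0.002408374660454271 [-0.13011123  0.4549379  -0.61183378]
[ -1.87774961 -11.05680652   1.53526539]
```

>>> carry_out([
  [[-0.134, -0.79, 0, 0, 0, 0], [-0.134, -0.79, 0, 0, 0, 0], [-0.134, -0.79, 0, 0, 0, 0], [-0.134, -0.79, 0, 0, 0, 0], [-0.134, -0.79, 0, 0, 0, 0], [-0.134, -0.79, 0, 0, 0, 0], [-0.134, -0.79, 0, 0, 0, 0], [-0.134, -0.79, 0, 0, 0, 0], [-0.134, -0.79, 0, 0, 0, 0], [-0.134, -0.79, 0, 0, 0, 0], [-0.134, -0.79, 0, 0, 0, 0], [-0.134, -0.79, 0, 0, 0, 0], [-0.134, -0.79, 0, 0, 0, 0], [-0.134, -0.79, 0, 0, 0, 0], [0, 0, 0.8, 0, 0, 0], [0, 0, 0.8, 0, 0, 0], [0, 0, 0, 0, 0, 0], [0, 0, 0, 0, 0, 0]],
])

```text
clock: 3.13
position: [0.467, -0.146, 0.2069]
ee_rot: [0.068, 0.998, 0.0, -0.001]
ft_force: [-0.3, -0.1, 0.4]
grip_width: -0.0
grasp_force: 0.0
```

Run:
```python
from h import *
a=camera("side")[150:300,170:370]; b=camera("top")[120:270,260:460]
cv2.imwrite("pics/a.png",cv2.resize(np.hstack([a,b])[:,:,::-1],(800,300),interpolation=cv2.INTER_CUBIC))
print(units([.467,-.149,.147]))
```

```text
[ 0.0316402  -0.06598927  1.55085017]
```

View pics/a.png

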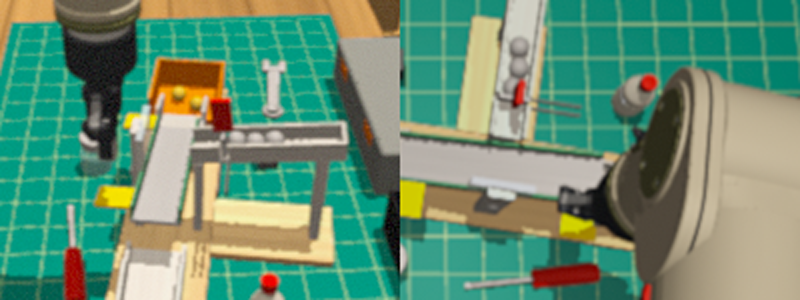

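Fingertip hangs above the right yellow pad (side crop about (95,155), pad at (117,197)); the stop is shut with the balls behind it. Pressing down now.

>>> carry_out([
  [[0, -0.05, 0.7, 0, 0, 0], [0, 0, 0.6, 0, 0, 0], [0, 0, 0.15, 0, 0, 0], [0, 0, 0.15, 0, 0, 0], [0, 0, 0.15, 0, 0, 0], [0, 0, 0.15, 0, 0, 0], [0, 0, 0.15, 0, 0, 0], [0, 0, 0.15, 0, 0, 0], [0, 0, 0.15, 0, 0, 0], [0, 0, 0.15, 0, 0, 0], [0, 0, 0.1, 0, 0, 0], [0, 0, 0.1, 0, 0, 0], [0, 0, 0, 0, 0, 0], [0, 0, 0, 0, 0, 0], [0, 0, 0, 0, 0, 0]],
])

```text
clock: 4.48
position: [0.4673, -0.1493, 0.1004]
ee_rot: [0.069, 0.998, 0.001, -0.0]
ft_force: [-8.3, 1.9, 19.5]
grip_width: -0.001
grasp_force: 9.6
```

The force rose, so the gate is against its stop. Lifting and checking.

>>> carry_out([
  [[0, 0, -0.3, 0, 0, 0], [0, 0, -0.8, 0, 0, 0], [0, 0, -0.8, 0, 0, 0], [0, 0, -0.8, 0, 0, 0], [0, 0, -0.8, 0, 0, 0], [0, 0, -0.8, 0, 0, 0], [0.9, 0, 0, 0, 0, 0], [0.9, 0, 0, 0, 0, 0], [0, 0, 0, 0, 0, 0]],
])

```text
clock: 5.23
position: [0.3918, -0.1394, 0.2717]
ee_rot: [0.069, 0.998, 0.002, 0.0]
ft_force: [1.3, -1.2, -0.4]
grip_width: 0.003
grasp_force: 0.0
```

Run:
```python
from h import *
np.set_printoptions(precision=4,suppress=True)
ys=blobs("side","y",(320,310,400,440)); yt=blobs("top","y",(380,320,580,400))
rs=blobs("side","r",(420,300,460,350)); rt=blobs("top","r",(480,235,520,285))
for b in (ys,yt,rs,rt): print(b)
for b in ys:
  for c in yt: print(b[1],c[1],tri(b[1],c[1]))
print("paddle",tri(rs[0][1],rt[0][1]))
t=tri(rs[0][1],rt[0][1])[0]
print(units([t[0]+.141*.045,t[1]+.99*.045,.265]))
```

```text
[(np.int32(103), array([237.8, 201.1]), array([231, 198,  16,   8], dtype=int32)), (np.int32(249), array([227.1, 263.6]), array([218, 256,  19,  16], dtype=int32))]
[(np.int32(311), array([267.1, 217.3]), array([258, 207,  19,  21], dtype=int32)), (np.int32(277), array([348.3, 232.4]), array([340, 223,  18,  19], dtype=int32))]
[(np.int32(135), array([280.5, 207. ]), array([276, 199,  10,  17], dtype=int32))]
[(np.int32(48), array([319.2, 166.3]), array([317, 160,   5,  13], dtype=int32))]
[237.8 201.1] [267.1 217.3] (array([0.4977, 0.0422, 0.1415]), np.float64(0.0027711442575234246))
[237.8 201.1] [348.3 232.4] (array([ 0.4779, -0.1123,  0.2544]), np.float64(0.04504434448897046))
[227.1 263.6] [267.1 217.3] (array([ 0.4912,  0.0291, -0.073 ]), np.float64(0.07166853697344613))
[227.1 263.6] [348.3 232.4] (array([ 0.4692, -0.1495,  0.0994]), np.float64(0.0005550561198195939))
paddle (array([ 0.6021, -0.0689,  0.2031]), np.float64(0.0010895998942802001))
[-4.8573  3.5698  0.1583]
```

The gate is fully over (right pad 99 mm high, left 142 mm) and the paddle hasn't moved. Next I go to the paddle's +y side.

>>> carry_out([
  [[0, 0.6, 0, 0, 0, 0], [0, 0.6, 0, 0, 0, 0], [-0.6, 0.6, 0, 0, 0, 0], [-0.6, 0.6, 0, 0, 0, 0], [-0.6, 0.6, 0, 0, 0, 0], [-0.6, 0.57, 0, 0, 0, 0], [-0.6, 0, 0, 0, 0, 0], [-0.6, 0, 0, 0, 0, 0], [-0.6, 0, 0, 0, 0, 0], [-0.6, 0, 0, 0, 0, 0], [0, 0, 0.5, 0, 0, 0], [0, 0, 0.5, 0, 0, 0], [0, 0, 0.5, 0, 0, 0], [0, 0, 0.45, 0, 0, 0], [0, 0, 0, 0, 0, 0], [0, 0, 0, 0, 0, 0]],
])

```text
clock: 6.77
position: [0.6057, -0.0241, 0.1918]
ee_rot: [0.069, 0.998, -0.001, -0.001]
ft_force: [-0.3, 1.2, 0.2]
grip_width: -0.001
grasp_force: 0.0
```

Run:
```python
from h import *
a=camera("side")[150:300,200:350]; b=camera("top")[100:250,230:380]
cv2.imwrite("pics/b.png",cv2.resize(np.hstack([a,b])[:,:,::-1],(800,400),interpolation=cv2.INTER_CUBIC))
o=get_obs(); print(o["position"]); print(units([.602+.141*.0185,-.069+.99*.0185,.192]))
print(proj("side",o["position"]),proj("top",o["position"]))
```

```text
[ 0.60655457 -0.02431228  0.19399345]
[-0.04226529 -0.65974037  0.05006987]
[280.79704374 198.88154119] [298.10897665 165.56750989]
```

View pics/b.png

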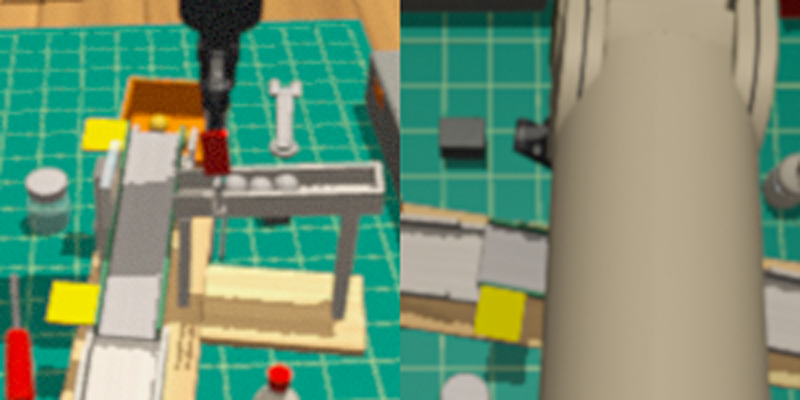

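The finger stands behind the paddle (side crop (215,110); paddle (214,152)) and lines up with it in x. Pushing now.

>>> carry_out([
  [[0, -0.2, 0, 0, 0, 0], [0, -0.2, 0, 0, 0, 0], [0, -0.15, 0, 0, 0, 0], [0, -0.15, 0, 0, 0, 0], [0, -0.15, 0, 0, 0, 0], [0, -0.15, 0, 0, 0, 0], [0, -0.15, 0, 0, 0, 0], [0, -0.15, 0, 0, 0, 0], [0, -0.15, 0, 0, 0, 0], [0, -0.15, 0, 0, 0, 0], [0, -0.1, 0, 0, 0, 0], [0, -0.05, 0, 0, 0, 0], [0, 0, 0, 0, 0, 0], [0, 0, 0, 0, 0, 0]],
])

```text
clock: 8.03
position: [0.5964, -0.0901, 0.1933]
ee_rot: [0.067, 0.998, 0.002, -0.0]
ft_force: [-0.9, 11.0, 2.2]
grip_width: -0.002
grasp_force: 5.8
```

Run:
```python
from h import *
for b in blobs("side","r",(410,300,470,370)): print(b, onz("side",b[1],.2033))
```

```text
(np.int32(172), array([279. , 217.3]), array([273, 209,  13,  18], dtype=int32)) [ 0.59449438 -0.10829146  0.2033    ]
```

The stop has travelled about 40 mm and the force is at 11 N, so it is at its end. Backing off, lifting and moving away.

>>> carry_out([
  [[0, 0.3, 0, 0, 0, 0], [0, 0.2, -0.3, 0, 0, 0], [0, 0, -0.8, 0, 0, 0], [0, 0, -0.8, 0, 0, 0], [0, 0, -0.4, 0, 0, 0], [0, 0.6, 0, 0, 0, 0], [0, 0.6, 0, 0, 0, 0], [0, 0.6, 0, 0, 0, 0], [0, 0.6, 0, 0, 0, 0], [0, 0.6, 0, 0, 0, 0], [0, 0.6, 0, 0, 0, 0], [0, 0.6, 0, 0, 0, 0], [0, 0.6, 0, 0, 0, 0], [0, 0.6, 0, 0, 0, 0], [0, 0.6, 0, 0, 0, 0], [0, 0, 0, 0, 0, 0], [0, 0, 0, 0, 0, 0], [0, 0, 0, 0, 0, 0], [0, 0, 0, 0, 0, 0], [0, 0, 0, 0, 0, 0]],
])

```text
clock: 9.75
position: [0.632, 0.1626, 0.2858]
ee_rot: [0.07, 0.998, -0.0, 0.0]
ft_force: [0.1, -0.0, -0.1]
grip_width: 0.002
grasp_force: 0.0
```

>>> carry_out([
  [[0, 0, 0, 0, 0, 0], [0, 0, 0, 0, 0, 0], [0, 0, 0, 0, 0, 0], [0, 0, 0, 0, 0, 0], [0, 0, 0, 0, 0, 0], [0, 0, 0, 0, 0, 0], [0, 0, 0, 0, 0, 0], [0, 0, 0, 0, 0, 0], [0, 0, 0, 0, 0, 0], [0, 0, 0, 0, 0, 0], [0, 0, 0, 0, 0, 0], [0, 0, 0, 0, 0, 0], [0, 0, 0, 0, 0, 0], [0, 0, 0, 0, 0, 0], [0, 0, 0, 0, 0, 0], [0, 0, 0, 0, 0, 0], [0, 0, 0, 0, 0, 0], [0, 0, 0, 0, 0, 0], [0, 0, 0, 0, 0, 0], [0, 0, 0, 0, 0, 0]],
])

```text
clock: 11.42
position: [0.6318, 0.1639, 0.2853]
ee_rot: [0.069, 0.998, 0.0, -0.0]
ft_force: [0.5, -0.1, -0.5]
grip_width: -0.003
grasp_force: 0.0
```

Run:
```python
from h import *
a=camera("side")[170:380,170:370]; b=camera("top")[90:300,260:460]
cv2.imwrite("pics/c.png",cv2.resize(np.hstack([a,b])[:,:,::-1],(800,420),interpolation=cv2.INTER_CUBIC))
```

```text
(no output)
```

View pics/c.png

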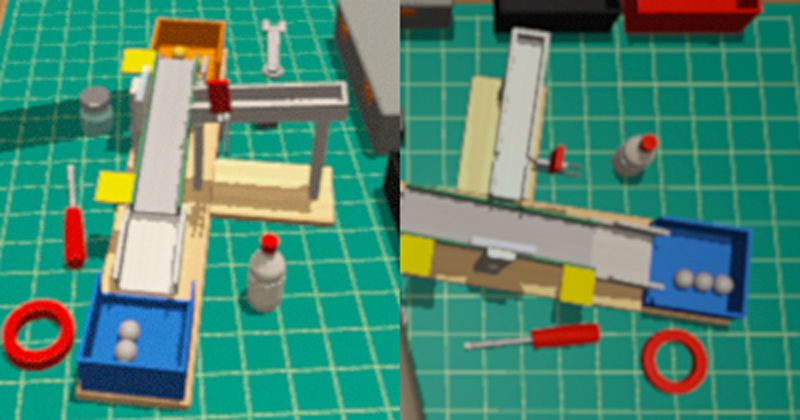

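All three steel balls are in the blue tray (top crop (684,279), (704,282), (723,285)). The stop is open, the gate is over and the bystanders haven't moved. I'll check that the balls are still, then hand in.

>>> carry_out([
  [[0, 0, 0, 0, 0, 0], [0, 0, 0, 0, 0, 0], [0, 0, 0, 0, 0, 0], [0, 0, 0, 0, 0, 0], [0, 0, 0, 0, 0, 0], [0, 0, 0, 0, 0, 0], [0, 0, 0, 0, 0, 0], [0, 0, 0, 0, 0, 0], [0, 0, 0, 0, 0, 0], [0, 0, 0, 0, 0, 0], [0, 0, 0, 0, 0, 0], [0, 0, 0, 0, 0, 0], [0, 0, 0, 0, 0, 0], [0, 0, 0, 0, 0, 0], [0, 0, 0, 0, 0, 0], [0, 0, 0, 0, 0, 0], [0, 0, 0, 0, 0, 0], [0, 0, 0, 0, 0, 0], [0, 0, 0, 0, 0, 0], [0, 0, 0, 0, 0, 0]],
])

```text
clock: 13.18
position: [0.6318, 0.164, 0.2853]
ee_rot: [0.069, 0.998, 0.0, 0.0]
ft_force: [-0.3, -0.2, 0.3]
grip_width: 0.001
grasp_force: 0.0
```

Run:
```python
from h import *
a=camera("top").astype(int)
for _ in range(6): b=camera("top").astype(int)
d=np.abs(a-b).max(2)[190:260,380:440]; print("max change in tray",d.max(),(d>40).sum())
if (d>40).sum()<8: print(hand_in())
```

```text
max change in tray 11 0
the job is handed in; nothing more can be done
None
```

I rocked the gate fully over, pushed the stop open, saw the three steel balls lying still in the blue tray, and handed the job in at about 13.5 s; no verdict came back.

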